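# Slide a coin cell into the battery well of a clamped meter and shut its battery door

### The job

Fit the battery in the meter that is clamped face down in the holder: with a fingertip, push the coin cell lying on its back across the rim until it drops into the round battery well and lies flat, then push the orange battery door fully shut over it. Use light pushes only: do not pinch the cell or lift it off the meter, and leave the solder spool, cutters and flux jar alone.

Things in the scene. Friction and masses are not known exactly. Their poses are not given: they have to be found in the camera images.
- meter: Fixed: grey handheld meter, 190 x 96 mm, face down, clamped by its long sides in a low bench holder (130 x 172 mm, all of it at least 7 mm below the deck; knob reaches 123 mm along -y). Origin on the mat under the meter's centre; x along its length, z up. Its flat back, the deck, is 48 mm above the origin, x -88..88, y -44..44 mm; nothing stands on the -x end but the cell.
- well (a point): Centre of the mouth, at deck height, of the battery well: a round recess in the deck 28 mm in diameter, 8.5 mm deep, at x = y = 0 of the meter (same axes). Beside it two door rails, 5.5 mm high, run on the deck from x = -24 to 88 mm; 55 mm is clear between them (y -27.5..27.5).
- cell: Loose bright steel coin cell, a disc 24.5 mm in diameter and 7.7 mm thick, 11 to 17 g. Origin at the centre of its underside, z up. It starts flat on the deck, 42 to 68 mm from the well towards the meter's -x and up to 18 mm to either side. Going over the rim it may stick tilted; a light press on top frees it. Seated, its underside is 8.5 mm and its top 0.8 mm below the deck.
- door (a joint): Orange battery door, captive in the rails; m: 0 = shut over the well, 0.056 = fully open; it opens towards the meter's +x, starts 44 to 56 mm open, stays where left, takes about 1 N. Its plate, 50 mm (x) by 56 mm, lies 0.7 to 3.7 mm above the deck and when shut spans x -21..29 mm of the meter. It is stopped by a cell that is not seated.
- door_rib (a point): Centre of the top edge of the door's upright thumb rib, 11 mm above the deck. The rib is 6 mm thick along the meter's x, 40 mm long along y, and stands 7.3 mm above the plate; its +x face is 3 mm from this point and 2 mm short of the plate's +x edge. Push the rib towards the meter's -x to shut the door.
- spool: Loose solder spool standing on end, green flanges 64 mm in diameter, 46 mm high; origin at the centre of its underside.
- cutters: Loose side cutters with red handles lying flat, about 135 x 60 mm, 13 mm high, nose along their x; origin on the mat near the pivot.
- flux: Loose amber flux jar with a black cap, 42 mm in diameter, 45 mm high; origin at the centre of its underside.
Things that resemble listed ones, but are neither listed nor needed, are in the scene too. Of the things like the meter, leave any that is red; of the rest the larger one is meant.

How it is judged:
On the way, in this order (a step that is already met when the one before it is completed fails the run):
1. the cell lies flat in the well while the door is still open (horizontal distance between cell and well below 0.003 m and z of cell in the frame of well below -0.007 m and angle between cell's own z axis and vertical below 0.1 rad and value of joint door above 0.03 m), for 0.2 s.
2. the door is fully shut (value of joint door below 0.003 m), for 0.2 s.
At the end, for the whole second after the job is handed in: The cell lies flat and right way up in the well (centre within 3 mm, underside at least 7 mm below the deck, tilt under 0.1 rad), at rest, and the door is within 3 mm of fully shut (horizontal distance between cell and well below 0.003 m and z of cell in the frame of well below -0.007 m and angle between cell's own z axis and vertical below 0.1 rad and value of joint door below 0.003 m and linear speed of cell below 0.01 m/s); the robot touches nothing.
It fails at once if the cell is lifted more than 8 mm off the back of the meter (z of cell in the frame of well above 0.008 m).
It fails at once if the cell is pinched or pressed with more than 32 N (contact force between the fingers and cell above 32 N).
It fails at once if the solder spool is moved more than 15 mm (distance of spool from where it was at the start of the episode above 0.015 m).
It fails at once if the cutters are moved more than 15 mm (distance of cutters from where it was at the start of the episode above 0.015 m).
It fails at once if the flux jar is moved more than 15 mm (distance of flux from where it was at the start of the episode above 0.015 m).
It also fails if it takes over 51 s, if anything falls off the work surface, if the arm or the gripper's body presses on something with over 40 N, if the wrist force passes 120 N, or if a joint passes its speed limit or range.

### The arm

A 6-joint arm with a two-finger parallel gripper is mounted at the origin on the work surface. World frame = base frame: x ahead of the robot, y to its left, z up, the work surface at z = 0. Lengths are in m, angles in rad, forces in N, time in s.
With the tool pointing down it reaches from about 0.35 to 0.775 m from the base axis. Payload 7.3 kg.
Tool frame: the origin (TCP) lies on the centre line of the jaws, within the pads' length; the fingertips stand tip_reach ahead of it and the grasp point (between the pads) lies 6 mm ahead of it (tip_reach is the distance from the TCP to the fingertips, in m); x points along the fingers, y is the direction in which the jaws open and shut, and the axes are right-handed (so a half turn about x gives the same grasp; the last joint's range is limited). The gripper opens to 92 mm and grips with 3 to 60 N. Pads are 19 mm wide; open, the fingers measure 130 mm over their backs; the gripper's body (75 mm by 190 mm) begins 47 mm behind the grasp point.
Start: joints at [-1.489, 0.342, 1.524, -0, 1.275, -0.146], TCP at [0.119, -0.511, 0.252] pointing down, gripper open.
Joint ranges: [-2.53, 2.53], [-0.77, 2.02], [0.04, 2.7], [-1, 4.14], [0.28, 2.66], [-3.11, 3.11]. Speed limits (rad/s): [2.57, 2.57, 3.14, 3.14, 3.14, 3.14].

### API

Orientations are given as [roll, pitch, yaw] about the fixed x, y, z axes, in that order (R = Rz(yaw) Ry(pitch) Rx(roll)).
In Python, from cell import observe, read_camera, get_calibration, hand_in, tip_reach gives the robot as it stands. The module is installed in compiled form; this text tells all that it offers.
- The arm moves only by the shell command python3 -m crank 'ROWS' [FORCE]. ROWS is JSON, a list of rows, each an object of numbers: "fingers": the opening, from -1 (shut) to 1 (fully open); "tx", "ty", "tz": the shift along the tool's x, y, z in units of 40 mm (1.0 is 40 mm); "roll": the turn about the tool's x in units of 10 degrees (1.0 is 10 degrees). In form: [{"fingers": .., "tx": .., "ty": .., "tz": .., "roll": ..}, ...]. A call has exactly 8 rows; each row is the pose to reach, as a shift and turn from the pose commanded when the call began, along the tool's axes at that moment; what a row does not reach only later rows make up. A row lasts 1/8 s, in which the tool goes at most 62.5 mm and 10.7 degrees, less where a joint would pass 70% of its speed; a pose out of reach is approached as far as the arm can. A call with a gripper value outside its range is refused whole. The fingers move at their own pace and stop on an object; FORCE is the grip in N (left out, the last holds). Time passes only in rows, so rows that repeat a pose let the fingers close, or fill a call up. It gives the time, the measured TCP pose, the force and the opening at its end, in the units of the state.
- observe(): the state, without advancing time (a new reading comes with each control period).
- read_camera(name): name is "scene" or "top" or "wrist"; returns (picture, depth): 480x640x3 uint8, red, green, blue; 480x640 float32, m along the optical axis (not along the pixel's ray), 0 where there is no reading.
- get_calibration(name): a dict with "vertical_fov" (degrees; the focal length in pixels is half the picture's height over the tangent of half this angle, whatever the lens; pixels are square), "cx", "cy" (the principal point, pixels), "pose" (4x4, takes a point from camera to world coordinates); the wrist camera has in their place "T_tool_cam" (4x4, takes a point from camera to tool coordinates, whose origin is the TCP and whose axes are the tool frame's). Camera axes: x right, y down, z forward; pixel columns grow to the right and rows downward; lengths in m; the calibration is good to about 2 mm. A picture is of the moment at which its call begins: read the wrist's pose just before it. get_calibration takes no time and is no camera call.
- hand_in(): hands the job in, once; it reports no verdict.
The state is a dict: "time": time; "qpos": joint angles; "qvel": joint speeds; "joint_efforts": joint torques, N m; "tool_pos": TCP position; "tool_rot": TCP orientation; "contact_force": force on the tool from outside, world axes, zero at the start; "torque": the same for the moment, N m; "opening": finger opening in m.
Only numpy, scipy, OpenCV 4.12 (cv2) and the standard library are available. Lean on these libraries where they do the work, as an engineer would, in place of code of your own. Each camera call takes 0.05 s, during which the arm holds its last target. There are 200 camera calls.

## Working session

There is one attempt and no reset: what is moved stays moved. The work goes in short steps, Python scripts to look and compute and a shell command to move; the robot and the scene stay as the last step left them, time stands still between calls to the robot, and variables do not carry over. Pictures are saved under pics/ and viewed, about 8 in all and at most 12, crops included, and the job is handed in when it is done.

```bash
mkdir -p pics; cat > h.py <<'E'
import numpy as np,cv2
from cell import *
from scipy.spatial.transform import Rotation as R
def cam(n):
    s=observe(); T=None
    p,d=read_camera(n); c=get_calibration(n)
    f=240/np.tan(np.radians(c["vertical_fov"])/2)
    if n=="wrist":
        W=np.eye(4);W[:3,:3]=R.from_euler('xyz',s["tool_rot"]).as_matrix();W[:3,3]=s["tool_pos"]
        T=W@c["T_tool_cam"]
    else: T=np.array(c["pose"])
    v,u=np.mgrid[:480,:640]
    P=np.stack([(u-c["cx"])/f*d,(v-c["cy"])/f*d,d],-1)@T[:3,:3].T+T[:3,3]
    return p,d,P,T,f,c
def save(n,p): cv2.imwrite("pics/"+n,cv2.cvtColor(p,cv2.COLOR_RGB2BGR))
E
python3 - <<'E'
from h import *
s=observe();print(s,tip_reach)
for n in("top","scene"):
    p,d,P,T,f,c=cam(n);save(n+"1.png",p);np.savez("pics/"+n,p=p,d=d,P=P);print(n,f,c["cx"],c["cy"],T)
E
```

```text
{'time': 0.0, 'qpos': array([-1.48901061e+00,  3.42737080e-01,  1.52499947e+00, -1.68178961e-05,
        1.27538923e+00, -1.45982071e-01]), 'qvel': array([ 0.00016103,  0.00013639, -0.00094783,  0.0009182 ,  0.00159399,
       -0.0003967 ]), 'joint_efforts': array([-2.16379199e-04, -4.31241381e+01, -2.44218940e+01,  7.16595096e-02,
        5.59638196e-02, -1.44142487e-04]), 'tool_pos': array([ 0.11854341, -0.51107293,  0.2510436 ]), 'tool_rot': array([-1.70628917,  1.56926312,  1.66307618]), 'contact_force': array([-0.03642839,  0.18985391,  0.42140525]), 'torque': array([-0.00862096, -0.01080474,  0.00133067]), 'opening': 0.09179814420653838} 0.025
top 532.5681138157574 316.37204958296513 247.09763871907492 [[-1.45931451e-02 -9.96692088e-01  7.99494935e-02  3.84740238e-01]
 [-9.99892553e-01  1.46573054e-02  2.15675196e-04  3.06698231e-02]
 [-1.38680590e-03 -7.99377558e-02 -9.96798892e-01  1.24404440e+00]
 [ 0.00000000e+00  0.00000000e+00  0.00000000e+00  1.00000000e+00]]
scene 506.1161233874026 319.9040992056386 237.5674830084759 [[-0.47306529  0.7297305  -0.49366247  0.98354076]
 [ 0.88099661  0.38713098 -0.27198266  0.28591799]
 [-0.00736201 -0.56358052 -0.82602833  0.91279613]
 [ 0.          0.          0.          1.        ]]
```

View pics/top1.png

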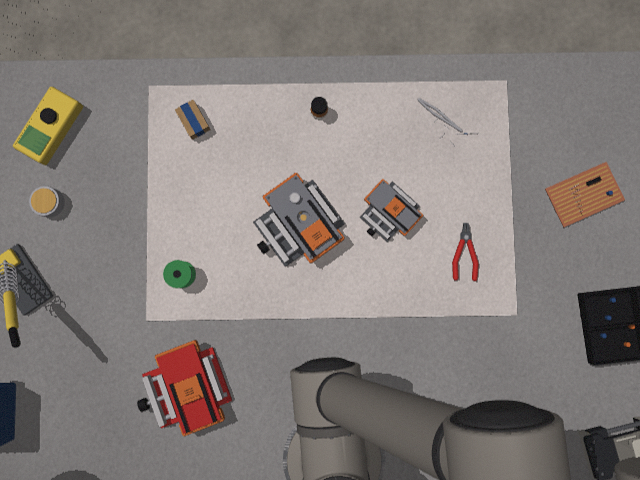

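View pics/scene1.png

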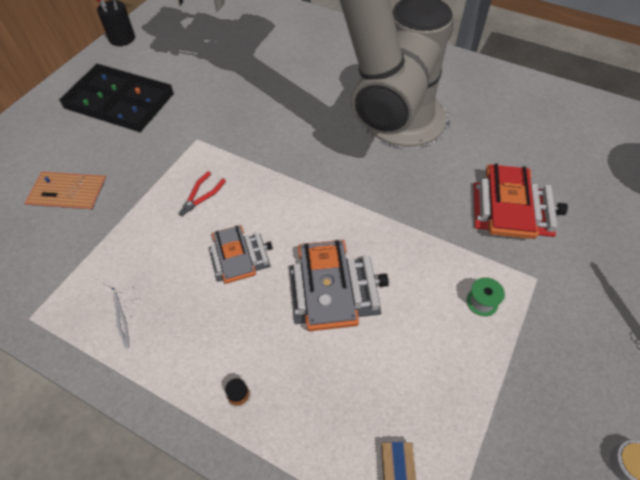

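Meter-like things in the top view are red (187,388), large grey (304,218) and small grey (394,209). Red is excluded, and of the two greys the larger is meant, so it is (304,218). The cell is at about (295,197), the well at (303,216) and the door at (318,236). Next I measure it in an enlarged crop.

```bash
python3 - <<'E'
from h import *
z=np.load("pics/top.npz");p,P=z["p"],z["P"]
save("crop1.png",cv2.resize(p[150:290,230:440],None,fx=3.8,fy=3.8,interpolation=cv2.INTER_CUBIC))
for n,(u,v) in dict(cell=(295,197),well=(303,217),rib=(318,236),deck=(280,190)).items(): print(n,P[v,u].round(4))
hsv=cv2.cvtColor(p,cv2.COLOR_RGB2HSV)
m=(P[...,2]>.035)&(P[...,2]<.053)&(hsv[...,1]<70)
l=np.zeros(m.shape,bool);l[165:270,250:350]=1;m&=l
q=P[m][:,:2].astype(np.float32);print(len(q),cv2.minAreaRect(q),np.median(P[m][:,2]))
E
```

```text
cell [0.5935 0.0773 0.0593]
well [0.5497 0.0602 0.0459]
rib [0.505  0.0269 0.0549]
deck [0.6112 0.1114 0.0523]
2588 ((0.5294598340988159, 0.08395734429359436), (0.18576037883758545, 0.1834653615951538), 35.223899841308594) 0.04824563840787521
```

View pics/crop1.png

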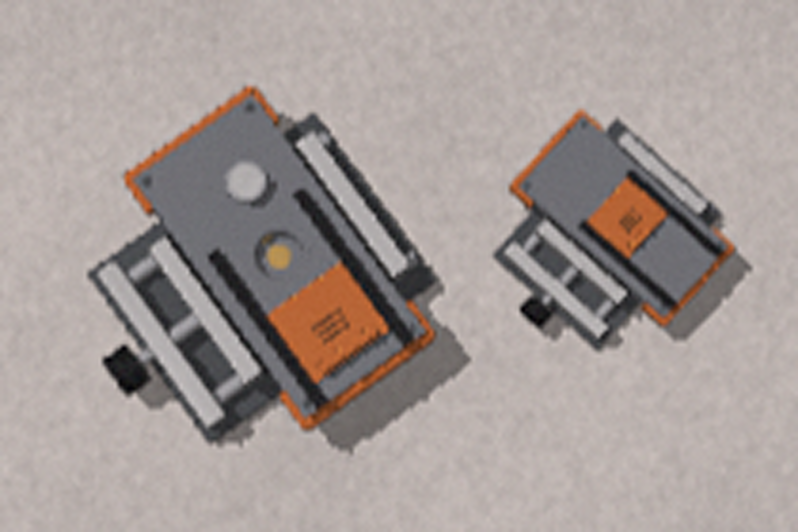

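```bash
cat >> h.py <<'E'
def go(xy,tipz,yz):
    "shift (units) to put TCP over xy with fingertips at tipz, tool y along world angle yz (deg, mod 180)"
    s=observe();A=R.from_euler('xyz',s["tool_rot"]).as_matrix()
    t=A.T@(np.array([*xy,tipz+tip_reach])-s["tool_pos"])/.04
    y=np.array([np.cos(np.radians(yz)),np.sin(np.radians(yz)),0])
    b=A.T@y; r=np.degrees(np.arctan2(b[2],b[1])); r=(r+90)%180-90
    print("t",s["time"],"shift",t.round(3),"roll",round(r/10,3),"q6",s["qpos"][5].round(2),"F",s["contact_force"].round(1),"open",round(s["opening"],4))
E
python3 - <<'E'
from h import *
s=observe();print(R.from_euler('xyz',s["tool_rot"]).as_matrix().round(3));print(get_calibration("wrist"))
go((.56,.065),.20,-54)
E
```

```text
[[-0.     0.226 -0.974]
 [ 0.001 -0.974 -0.226]
 [-1.    -0.001 -0.   ]]
{'vertical_fov': 63.33946920598803, 'cx': 323.0072027039814, 'cy': 246.82435346924322, 'T_tool_cam': array([[-1.16122656e-03, -2.51140848e-01,  9.67949857e-01,
        -1.31977255e-01],
       [ 9.99999269e-01, -6.17907783e-04,  1.03935531e-03,
         1.07572184e-03],
       [ 3.37079176e-04,  9.67950356e-01,  2.51141382e-01,
        -6.70039671e-02],
       [ 0.00000000e+00,  0.00000000e+00,  0.00000000e+00,
         1.00000000e+00]])}
t 0.1 shift [  0.671 -11.538 -14.003] roll -2.295 q6 -0.15 F [ 0.  -0.3  0. ] open 0.0917
```

```bash
python3 -m crank '[{"tx":0,"ty":-0.8,"tz":-1.0},{"tx":0,"ty":-1.7,"tz":-2.0},{"tx":0,"ty":-2.5,"tz":-3.0},{"tx":0,"ty":-3.3,"tz":-4.0},{"tx":0,"ty":-4.1,"tz":-5.0},{"tx":0,"ty":-4.9,"tz":-6.0},{"tx":0,"ty":-5.8,"tz":-7.0},{"tx":0,"ty":-6.6,"tz":-8.0}]'
python3 -m crank '[{"ty":-0.8,"tz":-1.0,"roll":-0.4},{"ty":-1.6,"tz":-2.0,"roll":-0.8},{"ty":-2.4,"tz":-3.0,"roll":-1.2},{"tx":0.2,"ty":-3.3,"tz":-4.0,"roll":-1.6},{"tx":0.4,"ty":-4.1,"tz":-5.0,"roll":-2.0},{"tx":0.6,"ty":-4.9,"tz":-6.0,"roll":-2.3},{"tx":0.67,"ty":-4.94,"tz":-6.0,"roll":-2.3},{"tx":0.67,"ty":-4.94,"tz":-6.0,"roll":-2.3}]'
python3 - <<'E'
from h import *
go((.56,.065),.20,-54)
p,d,P,*_=cam("wrist");save("w1.png",p);np.savez("pics/w1",p=p,d=d,P=P)
E
```

```text
t 0.1 shift [  0.671 -11.538 -14.003] roll -2.295 q6 -0.15 F [ 0.  -0.3  0. ] open 0.0917invalid input at $[0]: expected keys fingers, tx, ty, tz, roll
invalid input at $[0]: expected keys fingers, tx, ty, tz, roll
```

View pics/w1.png

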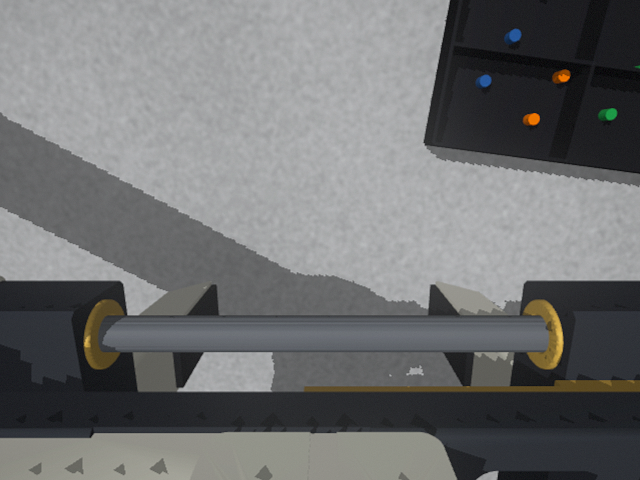

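The first move was refused because every row needs all the keys, so this picture shows only the start pose. The gripper hides everything on tool +z (rows >390), so I'll look from farther along the meter's +x.

```bash
python3 -m crank '[{"fingers":-0.8,"tx":0,"ty":-0.8,"tz":-1.0,"roll":0},{"fingers":-0.8,"tx":0,"ty":-1.7,"tz":-2.0,"roll":0},{"fingers":-0.8,"tx":0,"ty":-2.5,"tz":-3.0,"roll":0},{"fingers":-0.8,"tx":0,"ty":-3.3,"tz":-4.0,"roll":0},{"fingers":-0.8,"tx":0,"ty":-4.1,"tz":-5.0,"roll":0},{"fingers":-0.8,"tx":0,"ty":-4.9,"tz":-6.0,"roll":0},{"fingers":-0.8,"tx":0,"ty":-5.8,"tz":-7.0,"roll":0},{"fingers":-0.8,"tx":0,"ty":-6.6,"tz":-8.0,"roll":0}]' 10
python3 -m crank '[{"fingers":-0.8,"tx":0,"ty":-0.8,"tz":-0.9,"roll":-0.4},{"fingers":-0.8,"tx":0,"ty":-1.6,"tz":-1.8,"roll":-0.8},{"fingers":-0.8,"tx":0.2,"ty":-2.4,"tz":-2.6,"roll":-1.2},{"fingers":-0.8,"tx":0.4,"ty":-3.2,"tz":-3.4,"roll":-1.6},{"fingers":-0.8,"tx":0.6,"ty":-3.9,"tz":-4.2,"roll":-2.0},{"fingers":-0.8,"tx":0.67,"ty":-4.4,"tz":-4.6,"roll":-2.3},{"fingers":-0.8,"tx":0.67,"ty":-4.4,"tz":-4.6,"roll":-2.3},{"fingers":-0.8,"tx":0.67,"ty":-4.4,"tz":-4.6,"roll":-2.3}]'
python3 - <<'E'
from h import *
go((.51,.031),.20,-54)
p,d,P,*_=cam("wrist");save("w2.png",p);np.savez("pics/w2",p=p,d=d,P=P)
E
```

```text
time: 1.15
tool_pos: [0.3714, -0.1803, 0.2517]
tool_rot: [1.855, 1.571, -1.059]
contact_force: [0.4, -1.0, 0.5]
opening: 0.0164
time: 2.15
tool_pos: [0.5098, 0.0305, 0.2248]
tool_rot: [-0.03, 1.57, -2.543]
contact_force: [-0.9, -0.3, -0.0]
opening: 0.0091
t 2.15 shift [-0.005 -0.008 -0.012] roll 0.001 q6 0.85 F [-0.9 -0.3 -0. ] open 0.0091
```

View pics/w2.png

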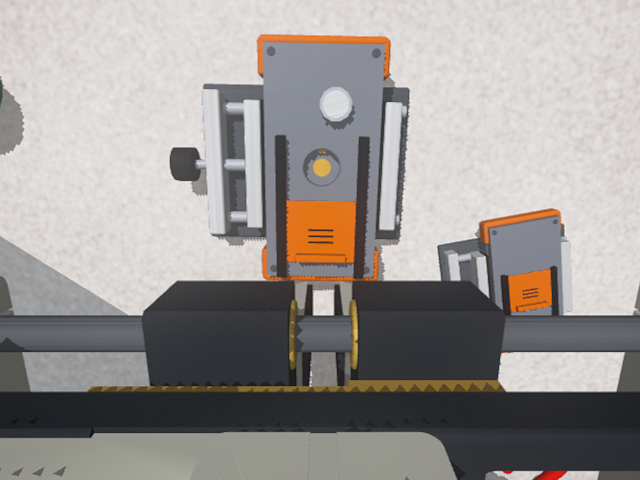

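The wrist view shows the cell at (337,104), the well at (322,167) with a brass contact, the door's front edge at row ~200 and its rib at (320,258). Next I measure them.

```bash
cat >> h.py <<'E'
def ray(u,v,z,T,f,c):
    d=T[:3,:3]@np.array([(u-c["cx"])/f,(v-c["cy"])/f,1.]);return T[:3,3]+d*(z-T[2,3])/d[2]
E
python3 - <<'E'
from h import *
p,d,P,T,f,c=cam("wrist")
Z=P[...,2];sub=np.zeros(Z.shape,bool);sub[40:275,265:385]=1
g=cv2.cvtColor(p,cv2.COLOR_RGB2GRAY);hsv=cv2.cvtColor(p,cv2.COLOR_RGB2HSV)
dk=sub&(abs(Z-.048)<.004)&(hsv[...,1]<60)&(g>80)
print("deck z",np.median(Z[dk]))
def ell(m,name,z):
    cs,_=cv2.findContours(m.astype(np.uint8),0,1);k=max(cs,key=cv2.contourArea)
    (u,v),ax,_=cv2.fitEllipse(cv2.convexHull(k));q=ray(u,v,z,T,f,c)
    print(name,(round(u,1),round(v,1)),np.round(ax,1),q.round(4),"zmed",np.median(Z[m]).round(4), "dia mm",np.round(np.array(ax)*np.median(d[m])/f*1000,1));return q
r=lambda u0,u1,v0,v1:np.pad(np.ones((v1-v0,u1-u0),bool),((v0,480-v1),(u0,640-u1)))
ce=ell(r(312,362,80,130)&(Z>.0515),"cell depth",.0557)
ell(r(312,362,80,130)&(g>175),"cell bright",.0557)
we=ell(r(296,348,142,192)&(Z<.0455),"well depth",.048)
o=(hsv[...,0]<16)&(hsv[...,1]>150)
dm=r(283,360,190,270)&o
print("plate z",np.median(Z[dm]))
rib=r(290,352,245,272)&(Z>.0555);print("rib n",rib.sum(),P[rib].mean(0),cv2.minAreaRect(P[rib][:,:2].astype(np.float32)))
# yaw from rails: dark
rail=sub&(g<50)&(Z>.0505)
for lo,hi in((265,300),(345,385)):
    m=rail&r(lo,hi,140,270);q=P[m][:,:2];vx=cv2.fitLine(q.astype(np.float32),cv2.DIST_HUBER,0,.01,.01).ravel()
    print("rail",m.sum(),np.degrees(np.arctan2(vx[1],vx[0])),vx[2:])
e=r(283,360,190,270)&o;print("door minrect",cv2.minAreaRect(P[e][:,:2].astype(np.float32)))
dl=(ce-we)[:2]
for a in(-144,-145,-146):
    ex=np.array([np.cos(np.radians(a)),np.sin(np.radians(a))]);ey=np.array([-ex[1],ex[0]])
    print(a,"cell in meter",dl@ex,dl@ey,"rib",(P[rib].mean(0)-we)[:2]@ex,(P[rib].mean(0)-we)[:2]@ey)
E
```

```text
deck z 0.04993005393906713
cell depth (335.6, 103.5) [32.8 35.7] [0.5939 0.0784 0.0557] zmed 0.0577 dia mm [23.8 25.9]
cell bright (335.0, 103.4) [31.7 34.2] [0.5937 0.0788 0.0557] zmed 0.0577 dia mm [23.  24.8]
well depth (321.5, 166.9) [35.2 35.9] [0.5508 0.0599 0.048 ] zmed 0.0415 dia mm [28.  28.5]
plate z 0.05383171334598025
rib n 446 [0.49506226 0.02100917 0.06627682] ((0.5293645858764648, 0.032760828733444214), (0.09120018780231476, 0.04135176166892052), 21.3222713470459)
rail 7 34.79604 [0.47548762 0.04165464]
rail 7 79.307274 [ 0.50443965 -0.00751767]
door minrect ((0.5259101986885071, 0.04241934046149254), (0.0929778441786766, 0.054652709513902664), 34.54216766357422)
-144 cell in meter -0.045769564096585676 0.010394937852020537 rib 0.06792373821203475 -0.0013233441397992342
-145 cell in meter -0.04594400985056767 0.009594565617565736 rib 0.06793648863749321 -0.0001377099020608802
-146 cell in meter -0.046104460614079565 0.008791270785479208 rib 0.06792854495039714 0.001047966283447617
```

```bash
python3 - <<'E'
from h import *
p,d,P,T,f,c=cam("wrist")
g=cv2.cvtColor(p,cv2.COLOR_RGB2GRAY).astype(int)
W=np.array([.5508,.0599])
print(g[220,260:385:2], g[150,260:385:2])
for lo,hi in((268,294),(348,376)):
    pts=[]
    for v in range(145,265):
        us=[u for u in range(lo,hi) if g[v,u]<55]
        if len(us)>3: pts.append(ray(np.mean(us),v,.0535,T,f,c)[:2])
    q=np.array(pts,np.float32);l=cv2.fitLine(q,cv2.DIST_HUBER,0,.01,.01).ravel();a=np.degrees(np.arctan2(l[1],l[0]))
    n=np.array([-l[1],l[0]]);print(len(q),a,"dist well",(q.mean(0)-W)@n*1000)
hsv=cv2.cvtColor(p,cv2.COLOR_RGB2HSV)
o=(hsv[...,0]<16)&(hsv[...,1]>150)
pts=[]
for u in range(292,350):
    vs=np.where(o[190:215,u])[0]; pts.append(ray(u,190+vs[0],.0517,T,f,c)[:2])
q=np.array(pts,np.float32);l=cv2.fitLine(q,cv2.DIST_HUBER,0,.01,.01).ravel();print("door front angle",np.degrees(np.arctan2(l[1],l[0])),"dist",np.linalg.norm((q.mean(0)-W)))
E
```

```text
[203  90  57 141 138 138 137 139  54  59  59  59  57  99 142 140 140 140
 137 138 139 139 140 138 139 139 140 140 139 139 138 139 139 138 140 138
 137 136 139 137 140 138 140 138 139 140 141 119  56  57  59  59  52  99
 140 139 138 141  55 100 207 210 209] [127  58 121 140 141 141 141 111  58  59  58  61  55  91 135 140 139 139
 138 140 138 140 140 140 139 142 117  91  90 107 110 110 110  89 104 128
 141 138 138 140 140 139 139 139 140 136 138 138 142  54  59  60  62  61
  76 125 141 140 140 121  53 136 214]
4 24.756308 dist well 17.963135978871733
10 40.461014 dist well -23.476928290590294
door front angle -54.067265 dist 0.026336349603360905
```

```bash
python3 - <<'E'
from h import *
p,d,P,T,f,c=cam("wrist")
g=cv2.cvtColor(p,cv2.COLOR_RGB2GRAY).astype(int)
W=np.array([.5508,.0599]);C=np.array([.5938,.0786])
for lo,hi in((272,294),(348,374)):
    pts=[]
    for v in range(145,265):
        us=[u for u in range(lo,hi) if g[v,u]<75]
        if len(us)>3: pts.append(ray(np.mean(us),v,.0535,T,f,c)[:2])
    q=np.array(pts,np.float32);l=cv2.fitLine(q,cv2.DIST_HUBER,0,.01,.01).ravel();a=np.degrees(np.arctan2(l[1],l[0]))
    n=np.array([-l[1],l[0]]);print(len(q),a,"dist well",(q.mean(0)-W)@n*1000)
a=np.radians(-144.3);ex=np.array([np.cos(a),np.sin(a)]);ey=np.array([-ex[1],ex[0]])
mc=np.array([(C-W)@ex,(C-W)@ey]);print("cell meter",mc*1000)
st=mc*(1+.032/np.linalg.norm(mc)); print("start meter",st*1000,"world",W+st[0]*ex+st[1]*ey)
go(W+st[0]*ex+st[1]*ey,.0495+.06,-54.3)
print("pushdir in deg from meter x",np.degrees(np.arctan2(-mc[1],-mc[0])))
E
```

```text
120 35.000263 dist well 31.729225878713816
120 34.98478 dist well -31.18342641346203
cell meter [-45.83181231   9.90631014]
start meter [-77.10952662  16.66682696] world [0.62314516 0.09136173]
t 2.35 shift [ 2.267  0.422 -3.188] roll 0.026 q6 0.85 F [-0.4  0.3 -1. ] open 0.0091
pushdir in deg from meter x -12.196562233965011
```

```bash
cat >> h.py <<'E'
W=np.array([.5508,.0599]);_a=np.radians(-145.);ex=np.array([np.cos(_a),np.sin(_a)]);ey=np.array([-ex[1],ex[0]])
def gm(x,y,h):
    "target in meter mm, tips h mm above deck"
    s=observe();dlt=s["tool_pos"][:2]-W
    print("now meter",(dlt@ex*1000).round(1),(dlt@ey*1000).round(1),"tip h",((s["tool_pos"][2]-tip_reach-.048)*1000).round(1))
    go(W+x/1000*ex+y/1000*ey,.048+h/1000,-55)
E
python3 -c "
from h import *
gm(-73,9.6,60)"
```

```text
now meter 50.5 1.0 tip h 152.2
t 2.35 shift [ 2.304  0.267 -3.083] roll 0.096 q6 0.85 F [-0.4  0.3 -1. ] open 0.0091
```

```bash
python3 -m crank '[{"fingers":-0.8,"tx":0,"ty":0,"tz":-0.5,"roll":-1},{"fingers":-0.8,"tx":0.3,"ty":0.1,"tz":-1.0,"roll":-2},{"fingers":-0.8,"tx":0.6,"ty":0.2,"tz":-1.6,"roll":-3},{"fingers":-0.8,"tx":1.0,"ty":0.27,"tz":-2.2,"roll":-4},{"fingers":-0.8,"tx":1.4,"ty":0.27,"tz":-2.7,"roll":-5},{"fingers":-0.8,"tx":1.8,"ty":0.27,"tz":-3.08,"roll":-6},{"fingers":-0.8,"tx":2.1,"ty":0.27,"tz":-3.08,"roll":-7},{"fingers":-0.8,"tx":2.3,"ty":0.27,"tz":-3.08,"roll":-8}]'
python3 -m crank '[{"fingers":-0.8,"tx":0,"ty":0,"tz":0,"roll":-1},{"fingers":-0.8,"tx":0,"ty":0,"tz":0,"roll":-2},{"fingers":-0.8,"tx":0,"ty":0,"tz":0,"roll":-3},{"fingers":-0.8,"tx":0,"ty":0,"tz":0,"roll":-4},{"fingers":-0.8,"tx":0,"ty":0,"tz":0,"roll":-5},{"fingers":-0.8,"tx":0,"ty":0,"tz":0,"roll":-6},{"fingers":-0.8,"tx":0,"ty":0,"tz":0,"roll":-7},{"fingers":-0.8,"tx":0,"ty":0,"tz":0,"roll":-8}]'
python3 -m crank '[{"fingers":-0.8,"tx":0,"ty":0,"tz":0,"roll":-1},{"fingers":-0.8,"tx":0,"ty":0,"tz":0,"roll":-1.9},{"fingers":-0.8,"tx":0,"ty":0,"tz":0,"roll":-1.9},{"fingers":-0.8,"tx":0,"ty":0,"tz":0,"roll":-1.9},{"fingers":-0.8,"tx":0,"ty":0,"tz":0,"roll":-1.9},{"fingers":-0.8,"tx":0,"ty":0,"tz":0,"roll":-1.9},{"fingers":-0.8,"tx":0,"ty":0,"tz":0,"roll":-1.9},{"fingers":-0.8,"tx":0,"ty":0,"tz":0,"roll":-1.9}]'
python3 -c "
from h import *
gm(-73,9.6,1.5)
p,d,P,*_=cam('wrist');save('w3.png',p)"
```

```text
time: 3.35
tool_pos: [0.616, 0.0941, 0.1321]
tool_rot: [-1.824, 1.57, -2.936]
contact_force: [-0.9, -0.1, 1.2]
opening: 0.0089
time: 4.35
tool_pos: [0.6162, 0.094, 0.1331]
tool_rot: [-1.085, 1.571, -0.801]
contact_force: [-0.7, -0.4, -0.4]
opening: 0.0091
time: 5.35
tool_pos: [0.6162, 0.0948, 0.1329]
tool_rot: [-1.939, 1.571, -1.327]
contact_force: [-0.1, -0.3, 0.2]
opening: 0.0093
now meter -73.6 8.9 tip h 59.9
t 5.35 shift [ 1.46  -0.017 -0.014] roll 0.004 q6 -2.15 F [-0.1 -0.3  0.2] open 0.0093
```

View pics/w3.png

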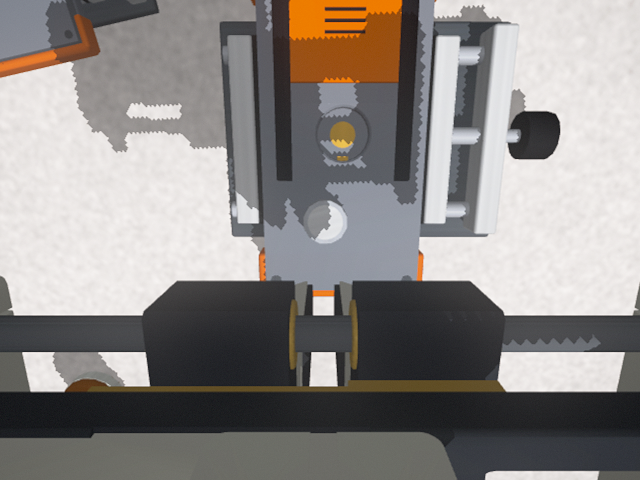

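The wrist view from the far side shows the cell at (325,222), lined up with the finger gap at column ~322, and the well at (342,135). I'll descend behind the cell.

```bash
python3 -m crank '[{"fingers":-0.8,"tx":0.4,"ty":0,"tz":0,"roll":0},{"fingers":-0.8,"tx":0.8,"ty":0,"tz":0,"roll":0},{"fingers":-0.8,"tx":1.1,"ty":0,"tz":0,"roll":0},{"fingers":-0.8,"tx":1.3,"ty":0,"tz":0,"roll":0},{"fingers":-0.8,"tx":1.4,"ty":0,"tz":0,"roll":0},{"fingers":-0.8,"tx":1.45,"ty":0,"tz":0,"roll":0},{"fingers":-0.8,"tx":1.45,"ty":0,"tz":0,"roll":0},{"fingers":-0.8,"tx":1.45,"ty":0,"tz":0,"roll":0}]'
python3 -c "
from h import *
gm(-45,4,1.5);gm(-20,0,1.5)"
```

```text
time: 6.4
tool_pos: [0.616, 0.0948, 0.0763]
tool_rot: [-1.127, 1.57, -0.515]
contact_force: [-5.5, -0.1, 7.7]
opening: 0.0089
now meter -73.4 8.8 tip h 3.3
t 6.4 shift [ 0.045  0.122 -0.71 ] roll 0.006 q6 -2.15 F [-5.5 -0.1  7.7] open 0.0089
now meter -73.4 8.8 tip h 3.3
t 6.4 shift [ 0.045  0.222 -1.335] roll 0.006 q6 -2.15 F [-5.5 -0.1  7.7] open 0.0089
```

```bash
python3 -m crank '[{"fingers":-0.8,"tx":-0.04,"ty":0,"tz":0,"roll":0},{"fingers":-0.8,"tx":-0.04,"ty":0,"tz":0,"roll":0},{"fingers":-0.8,"tx":-0.04,"ty":0,"tz":0,"roll":0},{"fingers":-0.8,"tx":-0.04,"ty":0,"tz":0,"roll":0},{"fingers":-0.8,"tx":-0.04,"ty":0,"tz":0,"roll":0},{"fingers":-0.8,"tx":-0.04,"ty":0,"tz":0,"roll":0},{"fingers":-0.8,"tx":-0.04,"ty":0,"tz":0,"roll":0},{"fingers":-0.8,"tx":-0.04,"ty":0,"tz":0,"roll":0}]'
python3 - <<'E'
from h import *
gm(-45,4,3.5)
p,d,P,*_=cam("wrist");save("w4.png",p);Z=P[...,2]
print("wrist: mat",np.median(Z[100:200,20:80]),np.median(Z[300:310,560:620]))
z=np.load("pics/top.npz");P=z["P"];print("top mat",np.median(P[180:240,160:230,2]),"table",np.median(P[330:350,60:130,2]))
z=np.load("pics/w2.npz");P=z["P"];print("w2 mat",np.median(P[180:240,20:80,2]))
E
```

```text
time: 7.4
tool_pos: [0.6162, 0.0948, 0.0765]
tool_rot: [-1.872, 1.571, -1.26]
contact_force: [-0.1, -0.6, 0.1]
opening: 0.0091
now meter -73.6 8.9 tip h 3.5
t 7.4 shift [-0.     0.124 -0.714] roll 0.005 q6 -2.15 F [-0.1 -0.6  0.1] open 0.0091
wrist: mat 0.002065115996502359 0.0016890495151745816
top mat 0.002344119684495327 table -0.0008500666891422259
w2 mat 0.0018111123267151585
```

View pics/w4.png

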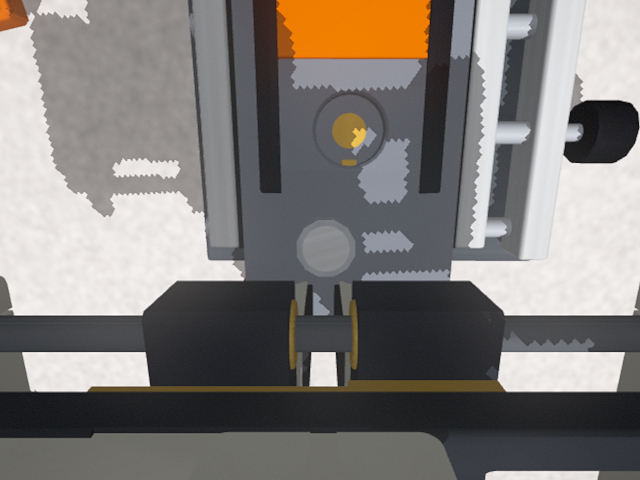

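The wrist close-up shows the cell at (326,248), just ahead of the fork and free, and the well at (349,130). The mat is 2 mm thick, so the deck is at z=0.050. I'll re-measure from this flipped view so the camera bias averages out.

```bash
cat > meas.py <<'E'
from h import *
def meas(r_cell=None,save_as=None,wellbox=(305,395,85,175)):
    p,d,P,T,f,c=cam("wrist");Z=P[...,2]
    if save_as: save(save_as,p)
    r=lambda u0,u1,v0,v1:np.pad(np.ones((v1-v0,u1-u0),bool),((v0,480-v1),(u0,640-u1)))
    for n,m,z in (("well",r(*wellbox)&(Z<.0475),.050),)+((("cell",r(*r_cell)&(Z>.0545),.0577),) if r_cell else ()):
        cs,_=cv2.findContours(m.astype(np.uint8),0,1)
        if not cs: print(n,"none");continue
        k=cv2.convexHull(max(cs,key=cv2.contourArea));(u,v),ax,_=cv2.fitEllipse(k);q=ray(u,v,z,T,f,c)[:2]
        t=observe()["tool_pos"][:2]
        print(n,round(u,1),round(v,1),np.round(ax,1),"world",q.round(4),"meter",((q-W)@ex*1000).round(1),((q-W)@ey*1000).round(1),"rel TCP",((q-t)@ex*1000).round(1),((q-t)@ey*1000).round(1),"z",np.percentile(Z[m],[5,50,95]).round(4))
E
python3 -c "
from meas import *
meas((290,362,212,284))"
```

```text
well 350.4 128.6 [70.2 73.3] world [0.5499 0.0599] meter 0.8 -0.5 rel TCP 74.3 -9.5 z [0.0405 0.0416 0.0449]
cell 326.1 247.0 [59.5 59.8] world [0.5927 0.0784] meter -45.0 8.9 rel TCP 28.6 -0.1 z [0.0566 0.0577 0.0588]
```

```bash
python3 -m crank '[{"fingers":-0.8,"tx":-0.01,"ty":0.02,"tz":-0.1,"roll":0},{"fingers":-0.8,"tx":-0.01,"ty":0.035,"tz":-0.2,"roll":0},{"fingers":-0.8,"tx":-0.01,"ty":0.06,"tz":-0.35,"roll":0},{"fingers":-0.8,"tx":-0.01,"ty":0.085,"tz":-0.5,"roll":0},{"fingers":-0.8,"tx":-0.01,"ty":0.11,"tz":-0.65,"roll":0},{"fingers":-0.8,"tx":-0.01,"ty":0.13,"tz":-0.75,"roll":0},{"fingers":-0.8,"tx":-0.01,"ty":0.145,"tz":-0.85,"roll":0},{"fingers":-0.8,"tx":-0.01,"ty":0.145,"tz":-0.85,"roll":0}]'
python3 -c "
from meas import *
gm(-20.5,-0.2,4)
meas((285,362,205,300),'w5.png',(290,375,170,240))"
```

```text
time: 8.5
tool_pos: [0.5848, 0.0799, 0.0769]
tool_rot: [-2.927, 1.571, -2.316]
contact_force: [-0.8, -0.5, 0.2]
opening: 0.0094
now meter -39.3 3.2 tip h 3.9
t 8.5 shift [-0.002  0.084 -0.47 ] roll 0.004 q6 -2.18 F [-0.8 -0.5  0.2] open 0.0094
well 334.9 213.3 [63.  66.8] world [0.5492 0.0595] meter 1.5 -0.6 rel TCP 41.1 -3.8 z [0.0404 0.0415 0.0429]
cell 323.0 292.9 [ 76.7 124.7] world [0.5782 0.0739] meter -30.5 4.3 rel TCP 9.1 1.1 z [0.0565 0.0579 0.1279]
```

View pics/w5.png

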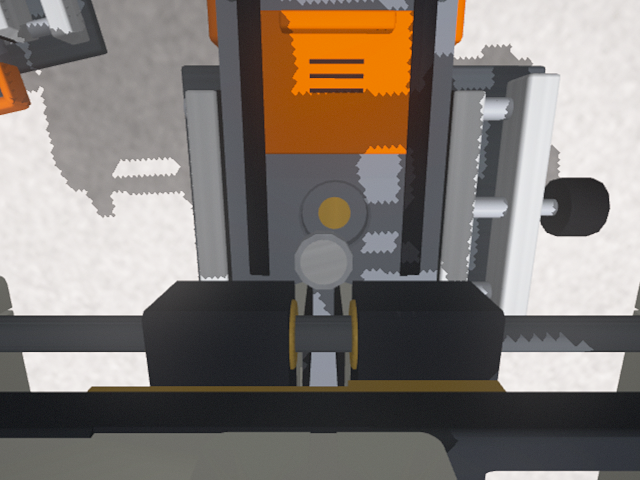

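The cell at (323,262) is centred in the fork and on the well's near rim; the well is at (335,213). I'll continue slowly.

```bash
python3 -m crank '[{"fingers":-0.8,"tx":0,"ty":0.015,"tz":-0.06,"roll":0},{"fingers":-0.8,"tx":0,"ty":0.03,"tz":-0.12,"roll":0},{"fingers":-0.8,"tx":0,"ty":0.045,"tz":-0.18,"roll":0},{"fingers":-0.8,"tx":0,"ty":0.06,"tz":-0.24,"roll":0},{"fingers":-0.8,"tx":0,"ty":0.07,"tz":-0.3,"roll":0},{"fingers":-0.8,"tx":0,"ty":0.08,"tz":-0.36,"roll":0},{"fingers":-0.8,"tx":0,"ty":0.09,"tz":-0.42,"roll":0},{"fingers":-0.8,"tx":0,"ty":0.09,"tz":-0.42,"roll":0}]'
python3 -c "
from meas import *
gm(-20.5,-0.2,4)
p,d,P,*_=cam('wrist');save('w6.png',p[140:340,180:470].repeat(2,0).repeat(2,1))
Z=P[...,2]; print((Z[225:283:6,300:348:6]*1000).round(1))"
```

```text
time: 9.55
tool_pos: [0.569, 0.0732, 0.0769]
tool_rot: [2.917, 1.571, -2.754]
contact_force: [-0.8, -0.1, 0.2]
opening: 0.009
now meter -22.5 -0.5 tip h 3.9
t 9.55 shift [-0.004 -0.007 -0.05 ] roll 0.005 q6 -2.19 F [-0.8 -0.1  0.2] open 0.009
[[ 49.4  49.9  49.6  41.4  42.2  42.   41.3  49.7]
 [ 48.4  41.9  46.5  49.6  50.1  49.4  45.9  42.3]
 [ 41.   50.   49.3  51.   49.6  49.   49.  208.9]
 [ 47.3  49.1  49.5  49.1  47.9  48.1  49.   48.1]
 [ 48.5  48.8  49.3  49.5  49.1  48.4  49.2  49.8]
 [ 49.5  49.3  49.   49.4  50.6  48.6  49.7  48.7]
 [ 49.9  49.4  48.7  49.1  48.8  49.5  49.4  48.7]
 [ 49.7  48.6  49.   49.6  48.9  50.8  50.4  49.5]
 [ 49.9  50.3  49.5  48.5  50.1  48.8  49.3  49.5]
 [ 49.9  48.1  48.7  48.9  48.9  49.2  48.6  46.8]]
```

View pics/w6.png

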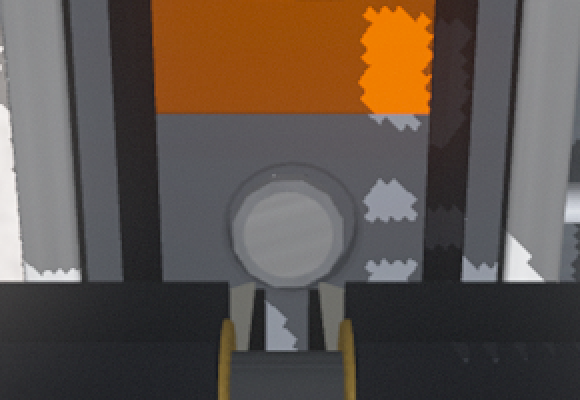

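The cell is flat in the well: its top is at 49.2 mm across, 0.8 mm below the 50 mm deck, and there is no tilt in the depths. Next I go to the far side of the door rib.

```bash
python3 -m crank '[{"fingers":-0.8,"tx":-0.4,"ty":0,"tz":0.05,"roll":0},{"fingers":-0.8,"tx":-0.8,"ty":0,"tz":0,"roll":0},{"fingers":-0.8,"tx":-1.0,"ty":0,"tz":-0.5,"roll":0},{"fingers":-0.8,"tx":-1.0,"ty":0,"tz":-1.2,"roll":0},{"fingers":-0.8,"tx":-1.0,"ty":0,"tz":-1.9,"roll":0},{"fingers":-0.8,"tx":-1.0,"ty":0,"tz":-2.5,"roll":0},{"fingers":-0.8,"tx":-1.0,"ty":0,"tz":-2.9,"roll":0},{"fingers":-0.8,"tx":-1.0,"ty":0,"tz":-2.9,"roll":0}]'
python3 -m crank '[{"fingers":-0.8,"tx":0.2,"ty":0,"tz":0,"roll":0},{"fingers":-0.8,"tx":0.4,"ty":0,"tz":0,"roll":0},{"fingers":-0.8,"tx":0.6,"ty":0,"tz":0,"roll":0},{"fingers":-0.8,"tx":0.8,"ty":0,"tz":0,"roll":0},{"fingers":-0.8,"tx":0.9,"ty":0,"tz":0,"roll":0},{"fingers":-0.8,"tx":0.9,"ty":0,"tz":0,"roll":0},{"fingers":-0.8,"tx":0.9,"ty":0,"tz":0,"roll":0},{"fingers":-0.8,"tx":0.9,"ty":0,"tz":0,"roll":0}]'
python3 -c "
from h import *
gm(40,0,8)"
```

```text
time: 10.6
tool_pos: [0.4741, 0.0063, 0.1177]
tool_rot: [-0.822, 1.57, -0.211]
contact_force: [0.2, -0.4, -0.7]
opening: 0.009
time: 11.6
tool_pos: [0.4744, 0.0066, 0.0812]
tool_rot: [-0.853, 1.57, -0.242]
contact_force: [-0.1, 0.5, -0.2]
opening: 0.0091
now meter 93.1 -0.2 tip h 8.2
t 11.6 shift [ 0.006 -0.005  1.328] roll 0.005 q6 -2.33 F [-0.1  0.5 -0.2] open 0.0091
```

```bash
python3 -m crank '[{"fingers":-0.8,"tx":0,"ty":0,"tz":0.15,"roll":0},{"fingers":-0.8,"tx":0,"ty":0,"tz":0.3,"roll":0},{"fingers":-0.8,"tx":0,"ty":0,"tz":0.5,"roll":0},{"fingers":-0.8,"tx":0,"ty":0,"tz":0.7,"roll":0},{"fingers":-0.8,"tx":0,"ty":0,"tz":0.9,"roll":0},{"fingers":-0.8,"tx":0,"ty":0,"tz":1.1,"roll":0},{"fingers":-0.8,"tx":0,"ty":0,"tz":1.25,"roll":0},{"fingers":-0.8,"tx":0,"ty":0,"tz":1.25,"roll":0}]'
python3 -m crank '[{"fingers":-0.8,"tx":0,"ty":0,"tz":0.03,"roll":0},{"fingers":-0.8,"tx":0,"ty":0,"tz":0.06,"roll":0},{"fingers":-0.8,"tx":0,"ty":0,"tz":0.09,"roll":0},{"fingers":-0.8,"tx":0,"ty":0,"tz":0.12,"roll":0},{"fingers":-0.8,"tx":0,"ty":0,"tz":0.15,"roll":0},{"fingers":-0.8,"tx":0,"ty":0,"tz":0.16,"roll":0},{"fingers":-0.8,"tx":0,"ty":0,"tz":0.16,"roll":0},{"fingers":-0.8,"tx":0,"ty":0,"tz":0.16,"roll":0}]'
python3 -c "
from h import *
gm(36.5,0,8)"
```

```text
time: 12.6
tool_pos: [0.5155, 0.0357, 0.0808]
tool_rot: [-0.187, 1.57, 0.425]
contact_force: [-0.4, 0.2, 0.2]
opening: 0.0093
time: 13.6
tool_pos: [0.5197, 0.0387, 0.0808]
tool_rot: [2.842, 1.569, -2.829]
contact_force: [-4.2, -3.0, 1.8]
opening: 0.0093
now meter 37.6 -0.5 tip h 7.8
t 13.6 shift [-0.005 -0.012  0.027] roll 0.005 q6 -2.25 F [-4.2 -3.   1.8] open 0.0093
```

```bash
python3 -m crank '[{"fingers":-0.8,"tx":0,"ty":0,"tz":0.02,"roll":0},{"fingers":-0.8,"tx":0,"ty":0,"tz":0.04,"roll":0},{"fingers":-0.8,"tx":0,"ty":0,"tz":0.04,"roll":0},{"fingers":-0.8,"tx":0,"ty":0,"tz":0.04,"roll":0},{"fingers":-0.8,"tx":0,"ty":0,"tz":0.04,"roll":0},{"fingers":-0.8,"tx":0,"ty":0,"tz":0.04,"roll":0},{"fingers":-0.8,"tx":0,"ty":0,"tz":0.04,"roll":0},{"fingers":-0.8,"tx":0,"ty":0,"tz":0.04,"roll":0}]'
python3 -c "
from h import *
gm(36.5,0,8)"
python3 -m crank '[{"fingers":-0.8,"tx":0,"ty":0,"tz":-0.1,"roll":0},{"fingers":-0.8,"tx":0,"ty":0,"tz":-0.3,"roll":0},{"fingers":-0.8,"tx":-0.4,"ty":0,"tz":-0.4,"roll":0},{"fingers":-0.8,"tx":-0.8,"ty":0,"tz":-0.2,"roll":0},{"fingers":-0.8,"tx":-1.4,"ty":0,"tz":0.7,"roll":0},{"fingers":-0.8,"tx":-2.0,"ty":0,"tz":1.8,"roll":0},{"fingers":-0.8,"tx":-2.5,"ty":0,"tz":2.8,"roll":0},{"fingers":-0.8,"tx":-2.5,"ty":0,"tz":2.8,"roll":0}]'
python3 - <<'E'
from h import *
gm(-73,0,100)
p,d,P,T,f,c=cam("wrist");save("w7.png",p)
hsv=cv2.cvtColor(p,cv2.COLOR_RGB2HSV);Z=P[...,2]
o=(hsv[...,0]<16)&(hsv[...,1]>150)&(Z>.049)&(Z<.065)
l=(np.dstack([(P[...,:2]-W)@ex,(P[...,:2]-W)@ey])*1000)
m=o&(abs(l[...,1])<24)&(l[...,0]<80)&(l[...,0]>-60);print("door x span",np.percentile(l[...,0][m],[.5,99.5]),m.sum(),"z",np.median(Z[m]))
rb=m&(Z>.058);print("rib",rb.sum(),np.percentile(l[...,0][rb],[5,50,95]))
E
```

```text
time: 14.6
tool_pos: [0.5199, 0.0389, 0.0807]
tool_rot: [2.904, 1.566, -2.767]
contact_force: [-8.6, -8.4, 4.4]
opening: 0.0091
now meter 37.3 -0.5 tip h 7.7
t 14.6 shift [-0.007 -0.013  0.021] roll 0.007 q6 -2.25 F [-8.6 -8.4  4.4] open 0.0091
time: 15.6
tool_pos: [0.6158, 0.1058, 0.1836]
tool_rot: [-0.506, 1.565, 0.107]
contact_force: [0.8, 0.8, 0.1]
opening: 0.0091
now meter -79.6 -0.3 tip h 110.6
t 15.6 shift [ 0.265 -0.007 -0.166] roll 0.016 q6 -2.14 F [0.8 0.8 0.1] open 0.0091
door x span [-19.34087348  29.29876011] 5885 z 0.05381053316177564
rib 685 [21.70885051 24.25960128 27.02309964]
```

View pics/w7.png

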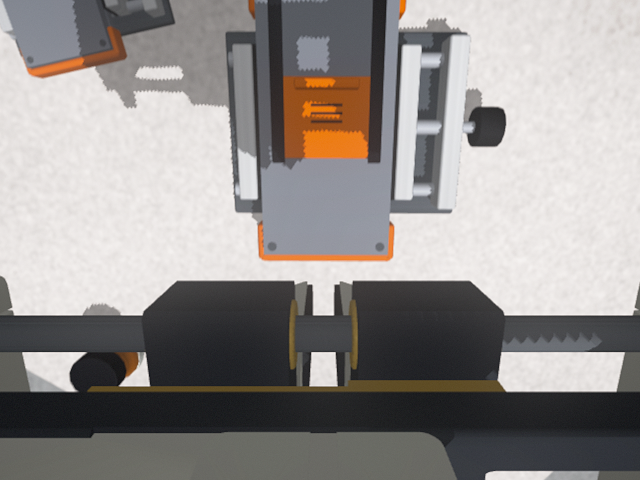

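The picture shows the door over the well (rows 76–158), its plate spanning x ≈ −19…29 mm with the rib at 24.3 mm (24 expected when shut). The deck is empty and the arm is clear, so I hand in.

```bash
python3 -c "
from cell import *
print(hand_in())"
```

```text
the job is handed in; nothing more can be done
None
```

The battery is in the meter and the door is shut. I handed the job in at about 15.7 s of the 51 s allowed; no verdict was reported.

**What I did:** I chose the larger grey meter. I pushed the cell with the two fingertips, set about 9 mm apart as a fork, diagonally across the deck until it dropped into the well. I then pushed the door's rib towards the meter's -x until it stopped.

**Last checks:**
- **Cell:** before the door closed, the cell's top read 49.2 mm evenly across. That is 0.8 mm below the 50 mm deck, so it lay flat and seated.
- **Door:** the push force rose from about 5 to 12 N with no further travel. The final picture put the rib at x = 24.3 mm (24 mm expected when shut) and the plate at about -19 to 29 mm (-21 to 29 mm expected).
- **Arm:** it stood about 110 mm above the deck, touching nothing.
- **Spool, cutters and flux jar:** I did not re-measure them. Every contact was on the meter, cell or door.

**What went wrong or disagreed:**
- My first move was refused because its rows lacked some keys.
- The mat is 2 mm thick, which I had not allowed for, so my first descent pressed the deck with about 8 to 9 N. I raised the tips before pushing.
- The well's position differed by about 1 mm between the two opposite camera views, so I used the average.

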